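# Load the turning hardware carousel and bring the glue round to the front

## Robot

A 6-joint arm with a two-finger parallel gripper is mounted at the origin on the work surface; the furniture and walls round the work are solid. World frame = base frame: x ahead of the robot, y to its left, z up, the work surface at z = 0. Lengths are in mm, angles in rad, forces in N, time in s.
With the tool pointing down it reaches from about 325 to 775 mm from the base axis. Payload 5.5 kg.
Tool frame: the origin (TCP) lies on the centre line of the jaws, within the pads' length; the fingertips stand 11 mm ahead of it and the grasp point (between the pads) lies 8 mm behind it; z points along the fingers, y is the line along which they close (so a half turn about z gives the same grasp; the last joint's range is limited). The gripper opens to 88 mm and grips with 3 to 60 N. Pads are 20 mm wide; open, the fingers measure 115 mm over their backs; the gripper's body (75 mm by 178 mm) begins 61 mm behind the grasp point.
Start: joints at [-1.327, 0.091, 1.231, -0, 1.82, -0.057], TCP at [177.77, -573.074, 194.931] pointing down, gripper open.
Joint ranges: [-2.87, 2.87], [-0.86, 2.18], [0.17, 2.46], [-1.51, 4.65], [0.06, 2.69], [-2.65, 2.65]. Speed limits (rad/s): [2.57, 2.57, 3.01, 3.14, 3.14, 3.14].

## Interface

Orientations are given as a rotation vector (axis times angle).
In Python, from workcell import arm gives the robot as it stands.
- The arm moves only by the tool servo_tool, never from a script. Its argument "plan" is a list of rows, each a list of 3 entries, a list of its own where there are three numbers: the turn, a rotation vector about the tool's x, y, z scaled (see below), then the shift along the tool's x, y, z scaled (see below), then the opening, from 0 (shut) to 1 (fully open). In form: [[[wx, wy, wz], [tx, ty, tz], fingers], ...]. A call has exactly 10 rows; each row shifts and turns the commanded pose from where the row before left it, along the tool's axes as they then stand; what a row does not reach is not made up. The controller multiplies each number of a shift by 50 mm and each number of a turn by 0.08 rad. A row lasts 1/8 s, in which the tool goes at most 62.5 mm and 10.7 degrees, less where a joint would pass 70% of its speed; a pose out of reach is approached as far as the arm can. A call with a number of a shift or a turn outside -1 to 1 is refused whole. A call with a gripper value outside its range is refused whole. The fingers move at their own pace and stop on an object; "squeeze" is the grip in N (left out, the last holds). Time passes only in rows, so rows that do not move let the fingers close, or fill a call up. It gives the time, the measured TCP pose, the force, the opening and the grip force at its end, in the units of the state.
- arm.sense(): the state, without advancing time (a new reading comes with each control period).
- arm.snapshot(name): name is "scene" or "top" or "wrist"; returns the picture (480x640x3 uint8, red, green, blue); there is no depth.
- arm.get_calibration(name): a dict with "intrinsics" (3x3 intrinsics, pixels), "view" (4x4, takes a point from world to camera coordinates). Camera axes: x right, y down, z forward; pixel columns grow to the right and rows downward; lengths in mm; the calibration is good to about 2 mm. A picture is of the moment at which its call begins: read the wrist's pose just before it. get_calibration takes no time and is no camera call; for the wrist camera it gives the pose at the moment of the call.
- arm.sign_off(): hands the job in; it is judged then, once.
The state is a dict: "t": time; "q": joint angles; "joint_vel": joint speeds; "effort": joint torques, N m; "tcp_pos": TCP position; "ee_rot": TCP orientation; "force": force on the tool from outside, world axes, zero at the start; "torque": the same for the moment, N m; "width": opening from 0.0 (shut) to 1.0 (fully open); "grasp_force": force on a finger pad.
Only numpy, scipy, OpenCV 4.12 (cv2) and the standard library are available. Lean on these libraries where they do the work, as an engineer would, in place of code of your own. Each camera call takes 0.05 s, during which the arm holds its last target. There are 200 camera calls.

## Task

Stand the two loose jars upright in the two empty cells of the turning hardware carousel, one in each, and let go of them. Then take the hexagonal grip on top of the carousel's centre post and turn the carousel until the glue bottle (the one with the nozzle) stands at the front, in line with the pointer on the fixed base. The carousel runs freely on its bearing, so finish with the gripper still closed on that grip, holding the carousel still; keep everything in its cell and do not disturb the other tools lying near.

Things in the scene. Friction and masses are not known exactly. Their poses are not given: they have to be found in the camera images.
- carousel_base: Fixed plywood base of the carousel, a disc 180 mm wide and 18 mm thick screwed to the bench, with a nose 46 mm wide that sticks out at the front to 160 mm from the centre and bears a small brass pointer. Origin: on the turning axis, at bench height; its -x axis points from the axis along the nose and pointer (the front), z up.
- front (a point): Point of the fixed base straight behind the pointer, 73.7 mm from the axis, at the height of the tray floor (37 mm above the bench): the middle of whichever cell stands exactly at the front.
- turntable (a joint): Turning of the round five-cell tray on its ball bearing, rad, 0 at the start, counter-clockwise from above positive, no stop within a full turn either way. Light drag: about 0.08 N m plus 0.12 N m s/rad; no detent or spring: it stays where it is left, but any push swings it. Plywood tray 240 mm wide; tops above the bench: dividers 97 mm, outer rim 77 mm.
- grip (a point): Centre of the hexagonal wooden grip on top of the centre post, on the turning axis, 213 mm above the bench; 24 mm across its flats, from 184 to 238 mm above the bench. Turns with the tray: one pair of flats faces along its +y and -y axes, the other two pairs 60 degrees to either side: three ways to pinch it from above. Its -x axis points at cell0. A jar in a cell reaches 197 mm.
- cell0 (a point): Centre of cell 0 on the tray floor (37 mm above the bench), 73.7 mm from the axis; turns with the tray. Room for an upright round thing of 80 mm diameter between 6 mm dividers and the rim. Cells are numbered counter-clockwise from above, 72 degrees apart. Occupied at the start.
- cell1 (a point): Centre of cell 1 on the tray floor (37 mm above the bench), 73.7 mm from the axis; turns with the tray. Room for an upright round thing of 80 mm diameter between 6 mm dividers and the rim. Cells are numbered counter-clockwise from above, 72 degrees apart. Occupied at the start.
- cell2 (a point): Centre of cell 2 on the tray floor (37 mm above the bench), 73.7 mm from the axis; turns with the tray. Room for an upright round thing of 80 mm diameter between 6 mm dividers and the rim. Cells are numbered counter-clockwise from above, 72 degrees apart. One of the two cells that are empty at the start.
- cell3 (a point): Centre of cell 3 on the tray floor (37 mm above the bench), 73.7 mm from the axis; turns with the tray. Room for an upright round thing of 80 mm diameter between 6 mm dividers and the rim. Cells are numbered counter-clockwise from above, 72 degrees apart. One of the two cells that are empty at the start.
- cell4 (a point): Centre of cell 4 on the tray floor (37 mm above the bench), 73.7 mm from the axis; turns with the tray. Room for an upright round thing of 80 mm diameter between 6 mm dividers and the rim. Cells are numbered counter-clockwise from above, 72 degrees apart. Occupied at the start.
- jar_a: Plain round hardware jar, 54 mm diameter and 160 mm tall, straight-sided clear plastic with a knurled metal screw lid (the lid is as wide as the body; the whole jar is rigid and may be gripped round lid or body), about 0.3 kg. Origin: centre of its underside, z up. Holds wooden dowel pins; stands loose on the left side of the bench at the start.
- jar_b: Plain round hardware jar, 54 mm diameter and 160 mm tall, straight-sided clear plastic with a knurled metal screw lid (the lid is as wide as the body; the whole jar is rigid and may be gripped round lid or body), about 0.3 kg. Origin: centre of its underside, z up. Holds steel screws; stands loose on the left side of the bench at the start.
- glue_bottle: Squeeze bottle of wood glue, 64 mm diameter, 225 mm tall: round body up to 166 mm, narrowing to a 26 mm cap and pointed nozzle. Stands loose in a cell beside the front one. Origin: centre of its underside, z up.
- oil_bottle: Round bottle with a screw cap, 56 mm diameter, 170 mm tall, loose in a cell of the carousel. Origin: centre of its underside.
- wax_can: Round can, 62 mm diameter, 110 mm tall, loose in a cell of the carousel. Origin: centre of its underside.
- post: The carousel's centre post with the hexagonal grip, fixed to the tray and turning with it, 238 mm above the bench at its top. Origin: on the turning axis, 28 mm above the bench.
- sanding_block: Bystander: cork-coloured sanding block, 65 x 112 x 35 mm, lying on the bench. Origin: centre of its underside.
- block_plane: Bystander: small hand plane, 46 x 160 x 40 mm, lying on the bench beyond the carousel. Origin: centre of its underside.
- offcut_2: Bystander: wood offcut, 50 x 90 x 30 mm, lying on the bench beyond the jars. Origin: centre of its underside.

How it is judged (in metres and radians):
On the way, in this order (a step that is already met when the one before it is completed fails the run):
1. both loose jars stand in empty cells of the carousel, one in each, let go ((horizontal distance between jar_a and cell0 below 0.026 m or horizontal distance between jar_a and cell1 below 0.026 m or horizontal distance between jar_a and cell2 below 0.026 m or horizontal distance between jar_a and cell3 below 0.026 m or horizontal distance between jar_a and cell4 below 0.026 m) and z of jar_a in the frame of cell0 between -0.006 and 0.01 m and angle between each of jar_a, jar_b's own z axis and vertical below 0.12 rad and (horizontal distance between jar_b and cell0 below 0.026 m or horizontal distance between jar_b and cell1 below 0.026 m or horizontal distance between jar_b and cell2 below 0.026 m or horizontal distance between jar_b and cell3 below 0.026 m or horizontal distance between jar_b and cell4 below 0.026 m) and z of jar_b in the frame of cell0 between -0.006 and 0.01 m and contact force between the fingers and jar_a below 0.3 N and contact force between the fingers and jar_b below 0.3 N), for 0.2 s.
2. the glue bottle stands at the front in line with the pointer, with the grip held (y of glue_bottle in the frame of carousel_base between -0.016 and 0.016 m and x of glue_bottle in the frame of carousel_base below -0.05 m and contact force between the fingers and post above 2 N), for 0.2 s.
At the end, for the whole second after the job is handed in: Every container upright in a cell (within 26 mm of its centre, on the floor, tilt under 0.12 rad), the jars untouched; glue bottle's centre within 16 mm of the front line, on the pointer side; carousel slower than 0.2 rad/s; fingers press on the centre post with over 2 N (all of step 1 and all of step 2 and velocity of joint turntable between -0.2 and 0.2 rad/s and (horizontal distance between glue_bottle and cell0 below 0.026 m or horizontal distance between glue_bottle and cell1 below 0.026 m or horizontal distance between glue_bottle and cell2 below 0.026 m or horizontal distance between glue_bottle and cell3 below 0.026 m or horizontal distance between glue_bottle and cell4 below 0.026 m) and z of glue_bottle in the frame of cell0 between -0.006 and 0.01 m and angle between each of glue_bottle, oil_bottle, wax_can's own z axis and vertical below 0.12 rad and (horizontal distance between oil_bottle and cell0 below 0.026 m or horizontal distance between oil_bottle and cell1 below 0.026 m or horizontal distance between oil_bottle and cell2 below 0.026 m or horizontal distance between oil_bottle and cell3 below 0.026 m or horizontal distance between oil_bottle and cell4 below 0.026 m) and z of oil_bottle in the frame of cell0 between -0.006 and 0.01 m and (horizontal distance between wax_can and cell0 below 0.026 m or horizontal distance between wax_can and cell1 below 0.026 m or horizontal distance between wax_can and cell2 below 0.026 m or horizontal distance between wax_can and cell3 below 0.026 m or horizontal distance between wax_can and cell4 below 0.026 m) and z of wax_can in the frame of cell0 between -0.006 and 0.01 m); the arm keeps its last pose, push and grip.
It fails at once if a jar, bottle or can is tipped over (beyond 0.5 rad) (angle between any of glue_bottle, oil_bottle, wax_can, jar_a, jar_b's own z axis and vertical above 0.5 rad).
It fails at once if a bystander tool is pushed more than 40 mm (distance of any of sanding_block, block_plane, offcut_2 from where it was at the start of the episode above 0.04 m).
It fails at once if something that already stood in the carousel is lifted out of its cell (z of any of glue_bottle, oil_bottle, wax_can in the frame of cell0 above 0.05 m).
It also fails if it takes over 72 s, if anything falls off the work surface, if the arm or the gripper's body presses on something with over 40 N, if the wrist force passes 120 N, or if a joint passes its speed limit or range.

## Working session

There is one attempt and no reset: what is moved stays moved. The work goes in short steps, Python scripts to look and compute and a tool call to move; the robot and the scene stay as the last step left them, time stands still between calls to the robot, and variables do not carry over. Pictures are saved under pics/ and viewed, at most 12 in all, crops included, and the job is handed in when it is done.

Besides the shell and the picture viewer there is one more tool, called after "Call:" as name(argument=value, ...) on one line, values as JSON. servo_tool: Moves the arm, as the interface text tells. Shifts and turns lie within -1 to 1; 1 stands for 50 mm of shift or 0.08 rad of turn. Its arguments: {"type":"object","properties":{"plan":{"type":"array"},"squeeze":{"type":"number"}},"required":["plan"]}

```bash
ls; mkdir -p pics
python3 - <<'E'
from workcell import arm
import cv2,numpy as np
s=arm.sense();print(s)
for n in("scene","top"):
    im=arm.snapshot(n);cv2.imwrite(f"pics/{n}0.png",im[:,:,::-1]);np.save(f"pics/{n}0.npy",im)
    c=arm.get_calibration(n);print(n,np.round(c["intrinsics"],1).tolist(),np.round(c["view"],3).tolist())
E
```

```text
pics
{'t': 0.0, 'q': array([-1.32671471e+00,  9.18402851e-02,  1.23185116e+00, -7.86384696e-06,
        1.81981347e+00, -5.67054490e-02]), 'joint_vel': array([ 0.00150438, -0.00044182, -0.00239614, -0.00196386,  0.00044043,
       -0.00116865]), 'effort': array([-8.00926591e-04, -4.46456265e+01, -4.06445181e+01,  6.97074691e-02,
        2.92875851e-02, -1.38256983e-04]), 'tcp_pos': array([ 177.67140832, -572.72626414,  193.83767023]), 'ee_rot': array([-3.10424972e+00, -4.70407994e-01,  2.92750675e-04]), 'force': array([ 0.02440938,  0.76714911, -0.07524682]), 'torque': array([ 0.03633002, -0.03512023, -0.01850535]), 'grasp_force': 0.0, 'width': 0.9991903860787514}
scene [[617.9, 0.0, 320.2], [0.0, 617.9, 238.5], [0.0, 0.0, 1.0]] [[0.989, -0.146, -0.017, -486.006], [-0.101, -0.593, -0.799, 138.967], [0.107, 0.792, -0.601, 1556.645], [0.0, 0.0, 0.0, 1.0]]
top [[556.4, 0.0, 317.4], [0.0, 556.4, 237.8], [0.0, 0.0, 1.0]] [[0.012, -1.0, 0.008, -39.987], [-0.997, -0.013, -0.073, 518.051], [0.073, -0.007, -0.997, 1453.861], [0.0, 0.0, 0.0, 1.0]]
```

View pics/scene0.png

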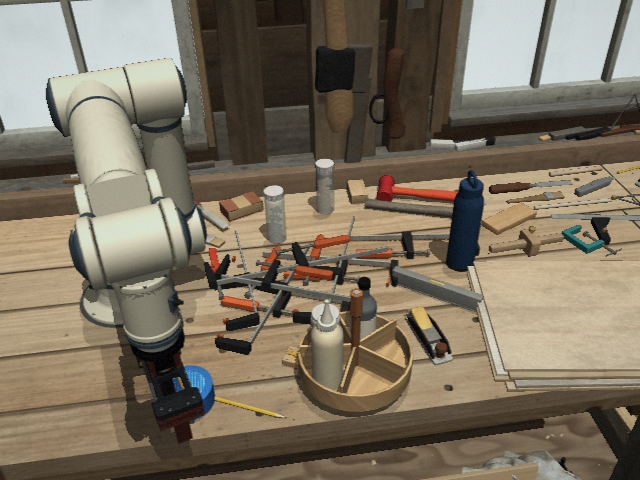

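View pics/top0.png

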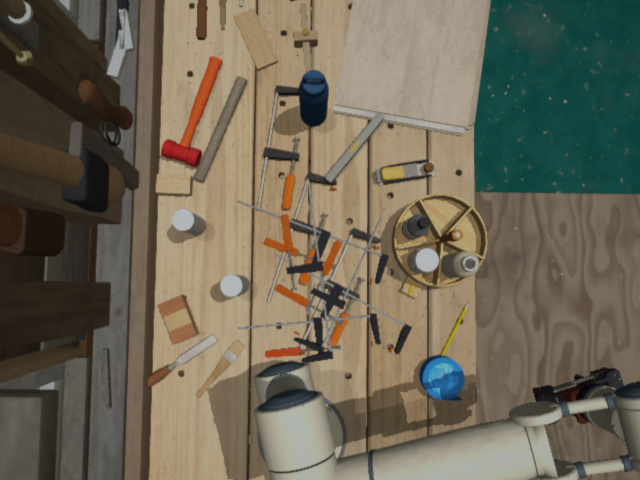

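The scene view shows two clear jars at about (275,213) and (325,187), with the carousel at (355,365). In the top view the jar lids are at (183,221) and (231,286) and the carousel is at about (440,241). The glue nozzle is near (465,263), the can is at (424,260), the oil bottle is at (415,226), and the nose is at (410,291).

```bash
cat > h.py <<'E'
import numpy as np,cv2
from workcell import arm
def ray(c,uv,z):
    K=np.array(c["intrinsics"]);V=np.array(c["view"]);R=V[:3,:3];o=-R.T@V[:3,3]
    d=R.T@np.linalg.inv(K)@np.array([uv[0],uv[1],1.]);return o+d*(z-o[2])/d[2]
def proj(c,p):
    V=np.array(c["view"]);q=np.array(c["intrinsics"])@(V[:3,:3]@np.array(p,float)+V[:3,3]);return q[:2]/q[2]
E
python3 - <<'E'
from h import *
im=np.load("pics/top0.npy");c=arm.get_calibration("top");hsv=cv2.cvtColor(im,cv2.COLOR_RGB2HSV)
def blobs(mask,box,z,name,mn=60):
    m=np.zeros(mask.shape,np.uint8);x0,y0,x1,y1=box;m[y0:y1,x0:x1]=mask[y0:y1,x0:x1]
    for k in cv2.findContours(m,cv2.RETR_EXTERNAL,cv2.CHAIN_APPROX_NONE)[0]:
        if cv2.contourArea(k)>mn:
            (u,v),r=cv2.minEnclosingCircle(k);print(name,np.round((u,v,r),1),ray(c,(u,v),z).round(0),"r mm",(r*(1454-z)/556))
lid=((hsv[...,1]<50)&(hsv[...,2]>150)).astype(np.uint8)*255
lid=cv2.morphologyEx(lid,cv2.MORPH_OPEN,np.ones((3,3)))
blobs(lid,(165,200,205,245),160,"jarA?");blobs(lid,(210,268,252,305),160,"jarB?");blobs(lid,(395,190,490,290),147,"can/glue")
cv2.imwrite("pics/crop.png",np.hstack([cv2.resize(im[180:310,370:500],(585,585),interpolation=cv2.INTER_CUBIC)])[:,:,::-1])
a=ray(c,(393,241),77);b=ray(c,(487,241),77);t=ray(c,(440,194),77);d=ray(c,(440,289),77);print(a,b,t,d)
print(ray(c,(456,235),238), ray(c,(404,292),18),ray(c,(414,296),18))
E
```

```text
jarA? [182.4 219.   11.2] [549. 291. 160.] r mm 25.958652956022632
jarB? [230.6 284.8  11.3] [394. 172. 160.] r mm 26.344785522213943
can/glue [426.7 259.6  11.7] [ 460. -297.  147.] r mm 27.472358633288376
[ 508.5496528  -225.61457027   77.        ] [ 511.5603423 -465.3792546   77.       ] [ 630.75584556 -345.90577354   77.        ] [ 388.31405153 -344.91787386   77.        ]
[ 512.79094422 -344.86257516  238.        ] [ 378.36797105 -263.37335929   18.        ] [ 368.19465231 -289.73883779   18.        ]
```

View pics/crop.png

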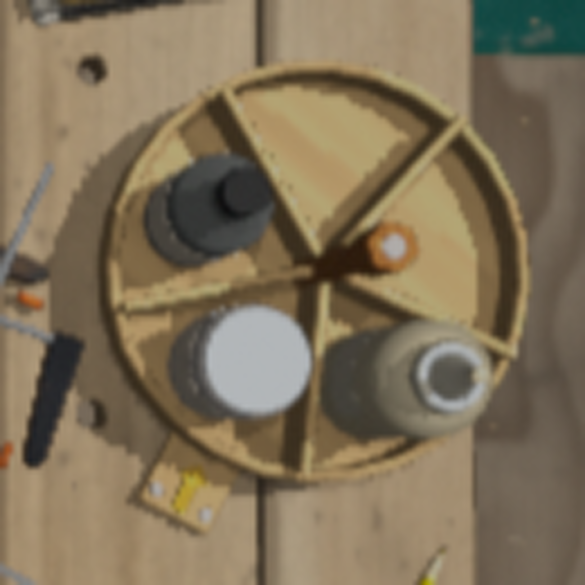

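Crop (4.5× scale, origin 370,180): the divider ends on the rim are at (225,92), (458,122), (512,352), (305,468) and (125,303). The empty cells are the top and right ones. The glue is lower right and the wax can is at lower left, in line with the pointer at (188,490). So cell0 holds the can, cell1 the glue, cell2 is right, cell3 is top and cell4 holds the oil.

Run:
```python
from h import *
from scipy.spatial.transform import Rotation as Ro
c=arm.get_calibration("top")
P=[ray(c,(370+u/4.5,180+v/4.5),97)[:2] for u,v in[(225,92),(458,122),(512,352),(305,468),(125,303)]]
P=np.array(P);C,_=cv2.fitEllipse(np.float32(P))[0:2];print("fit",C)
A=2*np.c_[P,np.ones(5)/2];x=np.linalg.lstsq(A,(P**2).sum(1),rcond=None)[0];print("circ",x[:2],np.sqrt(x[2]+x[:2]@x[:2]))
ax=np.array([511.5,-345.3])
# dividers at cell+36; order in list is clockwise decreasing: d3/4,d2/3,d1/2,d0/1,d4/0
an=np.degrees(np.arctan2(*(P-ax).T[::-1]));print("div",an)
base=[3*72+36,2*72+36,72+36,36,-36]
off=[(a-b+180)%360-180 for a,b in zip(an,base)];print("cell0 ang",off)
th=np.mean([o%360 for o in off])
for i in range(5):
    a=np.radians(th+72*i);print("cell",i,round((th+72*i)%360,1),(ax+73.7*np.array([np.cos(a),np.sin(a)])).round(1))
p=ray(c,(370+188/4.5,180+490/4.5),22)[:2]-ax;print("pointer ang",np.degrees(np.arctan2(p[1],p[0]))%360,np.hypot(*p))
im=np.load("pics/scene0.npy");cs=arm.get_calibration("scene")
for uv in[(274,190.5),(324.5,164.5)]:print("scene jar top",ray(cs,uv,160))
R=Ro.from_rotvec(arm.sense()["ee_rot"]).as_matrix();print(R.round(3))
```

```text
fit (512.272216796875, -346.2095642089844)
circ [ 512.25931306 -346.20698036] 112.81815187220653
div [  28.85262296  -42.26179195 -113.02201869  174.59657578  100.30236759]
cell0 ang [np.float64(136.85262295596408), np.float64(137.7382080496123), np.float64(138.9779813051727), np.float64(138.59657577815938), np.float64(136.30236758869046)]
cell 0 137.7 [ 457.  -295.7]
cell 1 209.7 [ 447.5 -381.8]
cell 2 281.7 [ 526.4 -417.5]
cell 3 353.7 [ 584.8 -353.4]
cell 4 65.7 [ 541.8 -278.1]
pointer ang 153.51156882964662 139.2829383702832
scene jar top [395.01606218 165.34317396 160.        ]
scene jar top [547.11929026 276.36236176 160.        ]
[[ 0.955  0.296 -0.   ]
 [ 0.296 -0.955  0.002]
 [ 0.    -0.002 -1.   ]]
```

Call:
servo_tool(plan=[[[0,0,-1],[0,0,-0.2],1],[[0,0,-1],[0,0,-0.2],1],[[0,0,-1],[0,0,-0.2],1],[[0,0,-1],[0,0,-0.2],1],[[0,0,-1],[0,0,-0.2],1],[[0,0,-1],[0,0,-0.2],1],[[0,0,-1],[0,0,-0.2],1],[[0,0,-1],[0,0,-0.2],1],[[0,0,-1],[0,0,-0.2],1],[[0,0,-1],[0,0,-0.2],1]], squeeze=25)

```text
t: 1.35
tcp_pos: [177.7, -573.0, 294.6]
ee_rot: [-2.675, -1.646, -0.001]
force: [1.0, -1.6, -0.7]
width: 1.003
grasp_force: 0.0
```

Call:
servo_tool(plan=[[[0,0,-1],[0,0,0],1],[[0,0,-1],[0,0,0],1],[[0,0,-1],[0,0,0],1],[[0,0,-1],[0,0,0],1],[[0,0,-1],[0,0,0],1],[[0,0,-0.87],[0,0,0],1],[[0,0,0],[1,0.6,0],1],[[0,0,0],[1,0.6,0],1],[[0,0,0],[1,0.6,0],1],[[0,0,0],[1,0.6,0],1]])

```text
t: 2.6
tcp_pos: [298.4, -371.4, 294.4]
ee_rot: [-2.222, -2.22, -0.0]
force: [0.2, -0.3, 0.3]
width: 0.999
grasp_force: 0.0
```

Call:
servo_tool(plan=[[[0,0,0],[1,0.2,0],1],[[0,0,0],[1,0.2,0],1],[[0,0,0],[1,0.2,0],1],[[0,0,0],[1,0.2,0],1],[[0,0,0],[1,0.2,0],1],[[0,0,0],[1,0.2,0],1],[[0,0,0],[1,0.2,0],1],[[0,0,0],[1,0.2,0],1],[[0,0,0],[1,0.2,0],1],[[0,0,0],[0,0,0],1]])

```text
t: 3.85
tcp_pos: [387.8, 79.6, 294.1]
ee_rot: [-2.214, -2.227, 0.002]
force: [1.2, -1.1, -0.5]
width: 1.0
grasp_force: 0.0
```

Works as planned. I'll take a wrist look at the jars.

```bash
cat >> h.py <<'E'
def look(n,name):
    c=arm.get_calibration(n);im=arm.snapshot(n);cv2.imwrite(f"pics/{name}.png",im[:,:,::-1]);np.save(f"pics/{name}.npy",im);np.save(f"pics/{name}_c.npy",c,allow_pickle=True);return im,c
E
python3 - <<'E'
from h import *
im,c=look("wrist","w1")
V=c["view"];print((-V[:3,:3].T@V[:3,3]).round(),V.round(2).tolist())
for p in[(395,168,160),(548,285,160),(395,168,0)]:print(proj(c,p).round())
E
```

```text
[388. 161. 484.] [[1.0, 0.01, -0.0, -387.48], [0.01, -0.95, 0.3, 7.1], [-0.0, -0.3, -0.95, 510.68], [0.0, 0.0, 0.0, 1.0]]
[326. 128.]
[520. -26.]
[323. 130.]
```

View pics/w1.png

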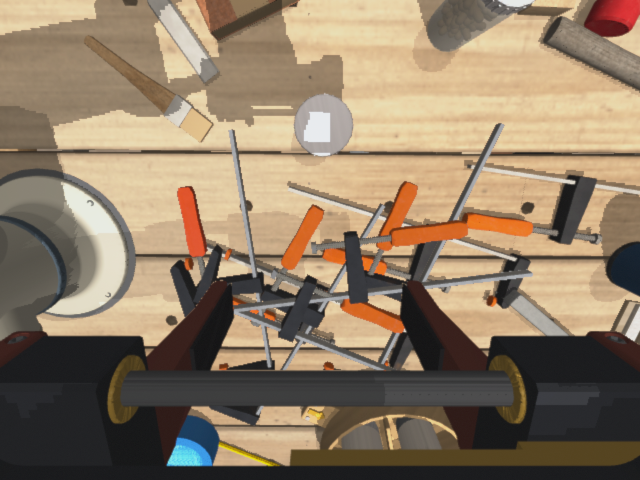

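The jar lid is a circle centred at about (323,125) with a radius of about 29 px, close to the predicted (326,128). The second jar is cut off at the upper right, near (480,20).

Run:
```python
from h import *
c=np.load("pics/w1_c.npy",allow_pickle=True).item()
print(ray(c,(323.3,124.5),160),ray(c,(323.3,95.5),160),arm.sense()["tcp_pos"])
```

```text
[392.80319859 170.85148446 160.        ] [392.50318299 194.8420318  160.        ] [387.78006307  77.95794495 294.29874409]
```

Call:
servo_tool(plan=[[[0,0,0],[0.8,0.05,0],1],[[0,0,0],[0.7,0.05,0],1],[[0,0,0],[0.36,0,0],1],[[0,0,0],[0,0,0],1],[[0,0,0],[0,0,0.8],1],[[0,0,0],[0,0,0.8],1],[[0,0,0],[0,0,0.8],1],[[0,0,0],[0,0,0.6],1],[[0,0,0],[0,0,0.28],1],[[0,0,0],[0,0,0],1]])

```text
t: 5.15
tcp_pos: [393.0, 168.8, 130.6]
ee_rot: [-2.223, -2.219, 0.002]
force: [-0.3, -0.5, -0.3]
width: 1.001
grasp_force: 0.0
```

Call:
servo_tool(plan=[[[0,0,0],[0,0,0],0.3],[[0,0,0],[0,0,0],0.3],[[0,0,0],[0,0,0],0.3],[[0,0,0],[0,0,0],0.3],[[0,0,0],[0,0,0],0.3],[[0,0,0],[0,0,0],0.3],[[0,0,0],[0,0,0],0.3],[[0,0,0],[0,0,0],0.3],[[0,0,0],[0,0,0],0.3],[[0,0,0],[0,0,0],0.3]])

```text
t: 6.4
tcp_pos: [393.2, 169.9, 131.3]
ee_rot: [2.222, 2.221, 0.001]
force: [-0.4, 1.4, 5.9]
width: 0.583
grasp_force: 25.0
```

Call:
servo_tool(plan=[[[0,0,0],[0,0,-0.3],0.3],[[0,0,0],[0,0,-0.4],0.3],[[0,0,0],[0,0,-0.5],0.3],[[0,0,-0.5],[0,0,-0.5],0.3],[[0,0,-1],[0,0,-0.5],0.3],[[0,0,-1],[0,0,-0.5],0.3],[[0,0,-1],[0,0,-0.4],0.3],[[0,0,-1],[0,0,-0.3],0.3],[[0,0,-1],[0,0,0],0.3],[[0,0,0],[0,0,0],0.3]])

```text
t: 7.65
tcp_pos: [393.2, 169.8, 301.4]
ee_rot: [1.685, 2.651, 0.0]
force: [0.3, 0.1, 0.2]
width: 0.299
grasp_force: 0.0
```

Run:
```python
from h import *
im,c=look("wrist","w2");s=arm.sense();print(s["tcp_pos"],s["width"],s["grasp_force"],s["q"])
t=s["tcp_pos"];print(proj(c,t+[0,0,30]),proj(c,t))
```

```text
[393.09335701 169.78209292 301.06875297] 0.29941509545634226 0.0 [ 3.28306418e-01 -3.13571424e-01  1.41448321e+00 -1.04630652e-04
  2.04086821e+00 -1.09535652e-01]
[316.86311698 300.89527243] [316.84020515 277.94952339]
```

View pics/w2.png

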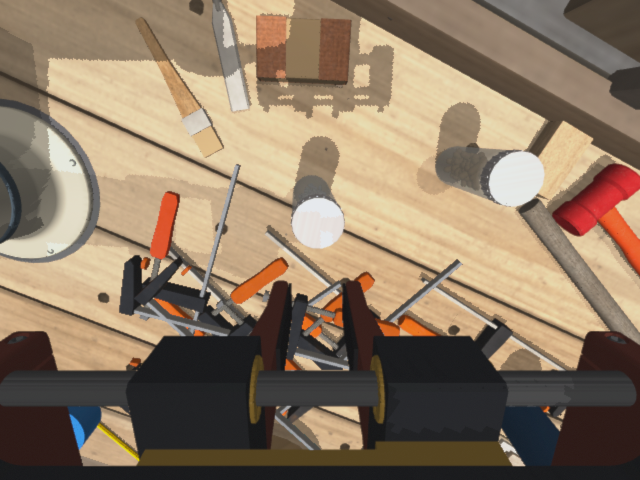

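The gripper slipped off and is empty. The jar still stands, with its lid at (318,222); the TCP projects to (317,278). The other jar's lid is at (516,179). I'll check both positions with this view and the other cameras.

Run:
```python
from h import *
c=arm.get_calibration("wrist");print(np.array(c["intrinsics"]).round(1).tolist(),ray(c,(318,222),160),ray(c,(516,179),160))
V=c["view"];print((-V[:3,:3].T@V[:3,3]).round(1), V.round(4).tolist())
q=V[:3,:3]@np.array([393,170,160])+V[:3,3];print("pred r px",27/q[2]*c["intrinsics"][0][0])
# pair rays: wrist vs top/scene
ct=arm.get_calibration("top");cs=arm.get_calibration("scene")
im,_=look("top","t2");ims,_=look("scene","s2")
for n,i,cc,boxes in(("top",im,ct,[(205,260,260,310),(160,195,210,250)]),("scene",ims,cs,[(255,175,295,250),(305,150,345,220)])):
    h=cv2.cvtColor(i,cv2.COLOR_RGB2HSV);m=((h[...,1]<50)&(h[...,2]>150)).astype(np.uint8)
    for x0,y0,x1,y1 in boxes:
        k=m[y0:y1,x0:x1];ys,xs=np.nonzero(k);print(n,xs.min()+x0,xs.max()+x0,ys.min()+y0,ys.max()+y0,len(xs))
for p in[(393,171),(393,185),(548,285)]:
  for z in(160,0):print(p,z,proj(ct,(*p,z)).round(1),proj(cs,(*p,z)).round(1),proj(c,(*p,z)).round(1))
a=cv2.resize(im[190:310,150:270],(400,400),interpolation=cv2.INTER_CUBIC);b=cv2.resize(ims[140:260,250:370],(400,400),interpolation=cv2.INTER_CUBIC)
cv2.imwrite("pics/j2.png",np.hstack([a,b])[:,:,::-1])
```

```text
[[342.8, 0.0, 316.5], [0.0, 342.8, 242.5], [0.0, 0.0, 1.0]] [394.15097877 170.07732029 160.        ] [547.65723987 288.89955883 160.        ]
[358.2 243.9 491.4] [[0.9053, 0.4248, -0.0008, -427.4906], [0.4058, -0.8641, 0.2977, -80.9268], [0.1257, -0.2698, -0.9547, 489.9062], [0.0, 0.0, 0.0, 1.0]]
pred r px 27.165176730641054
top 205 241 260 304 532
top 171 193 208 229 386
scene 258 279 185 232 197
scene 316 333 159 167 131
(393, 171) 160 [231.1 285.1] [273.1 189.4] [317.3 220.7]
(393, 171) 0 [239.9 284.4] [276.6 237.7] [317.2 194.3]
(393, 185) 160 [225.2 285. ] [272.6 186.7] [323.4 208.1]
(393, 185) 0 [234.7 284.3] [276.2 234.8] [321.4 185.5]
(548, 285) 160 [185.  219.6] [324.3 162.9] [513.9 182.9]
(548, 285) 0 [198.7 225.9] [325.  209.8] [451.5 167.9]
```

View pics/j2.png

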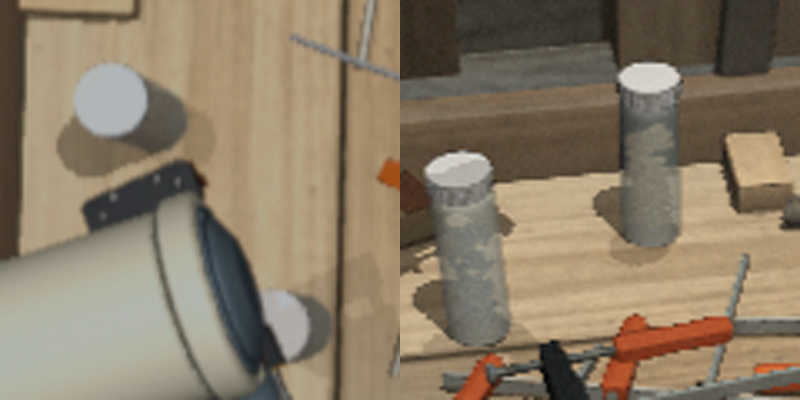

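All views agree on a standing jar at (394,170), which matches the TCP, so the jars are unmoved. The grasp was centred and simply slipped at 25 N. I'll retry with a firmer and slightly deeper grip, and lift gently.

Call:
servo_tool(plan=[[[0,0,0],[0,0,0],1],[[0,0,0],[0,0,0],1],[[0,0,0],[0,0,0],1],[[0,0,0],[0,0,0.4],1],[[0,0,0],[0,0,0.7],1],[[0,0,0],[0,0,0.8],1],[[0,0,0],[0,0,0.8],1],[[0,0,0],[0,0,0.6],1],[[0,0,0],[0,0,0.22],1],[[0,0,0],[0,0,0],1]], squeeze=55)

```text
t: 9.05
tcp_pos: [392.9, 169.8, 124.9]
ee_rot: [-1.684, -2.652, 0.001]
force: [-0.4, -0.2, 0.0]
width: 0.999
grasp_force: 0.0
```

Call:
servo_tool(plan=[[[0,0,0],[0,0,0],0],[[0,0,0],[0,0,0],0],[[0,0,0],[0,0,0],0],[[0,0,0],[0,0,0],0],[[0,0,0],[0,0,0],0],[[0,0,0],[0,0,0],0],[[0,0,0],[0,0,0],0],[[0,0,0],[0,0,-0.1],0],[[0,0,0],[0,0,-0.2],0],[[0,0,0],[0,0,-0.2],0]])

```text
t: 10.3
tcp_pos: [393.0, 169.8, 150.3]
ee_rot: [-1.683, -2.652, 0.001]
force: [0.0, -0.7, -2.0]
width: 0.597
grasp_force: 54.9
```

Holding: the width is right and the tool carries about 2–3 N. Next: lift and turn to the placing yaw.

Call:
servo_tool(plan=[[[0,0,0],[0,0,-0.3],0],[[0,0,0],[0,0,-0.4],0],[[0,0,-0.5],[0,0,-0.4],0],[[0,0,-0.7],[0,0,-0.4],0],[[0,0,-0.7],[0,0,-0.4],0],[[0,0,-0.7],[0,0,-0.4],0],[[0,0,-0.7],[0,0,-0.3],0],[[0,0,-0.7],[0,0,-0.3],0],[[0,0,-0.7],[0,0,-0.1],0],[[0,0,-0.2],[0,0,0],0]])

```text
t: 11.55
tcp_pos: [393.3, 169.9, 301.2]
ee_rot: [1.134, 2.928, 0.002]
force: [0.4, 0.3, -3.0]
width: 0.6
grasp_force: 54.9
```

```bash
cat >> h.py <<'E'
def legs(*pts):
    from scipy.spatial.transform import Rotation as Ro
    s=arm.sense();R=Ro.from_rotvec(s["ee_rot"]).as_matrix();p=s["tcp_pos"]
    print("tcp",p.round(1),"w",round(s["width"],3),"F",s["force"].round(1),"g",round(s["grasp_force"],1),"yang",round(float(np.degrees(np.arctan2(R[1,1],R[0,1]))),1),"q",s["q"].round(2))
    for w in pts:
        w=np.array(w,float);print(w,"units",(R.T@(w-p)/50).round(2));p=w
E
python3 - <<'E'
from h import *
legs((640,-250,310),(605,-340,310),(526.4,-417.5,310),(526.4,-417.5,163))
E
```

```text
tcp [393.3 169.9 301.2] w 0.6 F [ 0.4  0.3 -3. ] g 54.9 yang 47.7 q [ 0.33 -0.31  1.42  0.    2.04 -0.5 ]
[ 640. -250.  310.] units [-9.3  -2.88 -0.17]
[ 605. -340.  310.] units [-0.69 -1.8  -0.  ]
[ 526.4 -417.5  310. ] units [ 0.12 -2.2  -0.  ]
[ 526.4 -417.5  163. ] units [ 0.   -0.    2.94]
```

Call:
servo_tool(plan=[[[0,0,0],[-0.4,-0.12,-0.02],0],[[0,0,0],[-0.7,-0.22,-0.02],0],[[0,0,0],[-0.9,-0.28,-0.02],0],[[0,0,0],[-0.9,-0.28,-0.02],0],[[0,0,0],[-0.9,-0.28,-0.02],0],[[0,0,0],[-0.9,-0.28,-0.02],0],[[0,0,0],[-0.9,-0.28,-0.02],0],[[0,0,0],[-0.9,-0.28,-0.02],0],[[0,0,0],[-0.9,-0.28,-0.01],0],[[0,0,0],[-0.9,-0.28,0],0]])

```text
t: 12.8
tcp_pos: [613.5, -206.4, 308.2]
ee_rot: [-1.136, -2.929, -0.0]
force: [0.8, 0.5, -1.7]
width: 0.598
grasp_force: 54.9
```

Call:
servo_tool(plan=[[[0,0,0],[-0.6,-0.2,0],0],[[0,0,0],[-0.4,-0.1,0],0],[[0,0,0],[-0.23,-0.5,0],0],[[0,0,0],[-0.23,-0.65,0],0],[[0,0,0],[-0.23,-0.65,0],0],[[0,0,0],[0.03,-0.6,0],0],[[0,0,0],[0.03,-0.6,0],0],[[0,0,0],[0.03,-0.5,0],0],[[0,0,0],[0.03,-0.3,0],0],[[0,0,0],[0,-0.2,0],0]])

```text
t: 14.05
tcp_pos: [525.6, -417.2, 308.5]
ee_rot: [1.135, 2.929, 0.0]
force: [0.2, 0.5, -2.5]
width: 0.599
grasp_force: 54.9
```

Run:
```python
from h import *
look("top","t3");im,c=look("wrist","w3")
legs((526.4,-417.5,310),(526.4,-417.5,163))
ct=arm.get_calibration("top")
for z in(310+25,310-125):print(proj(ct,(526.4,-417.5,z)))
a=np.load("pics/t3.npy")[180:310,370:500];cv2.imwrite("pics/m3.png",np.hstack([cv2.resize(im,(400,300)),cv2.resize(a,(300,300),interpolation=cv2.INTER_CUBIC)])[:,:,::-1])
```

```text
tcp [ 525.6 -417.3  308.4] w 0.595 F [-0.1 -0.4 -2.2] g 54.9 yang 47.6 q [-0.72  0.36  0.71 -0.    2.07 -1.55]
[ 526.4 -417.5  310. ] units [-0.01  0.01 -0.03]
[ 526.4 -417.5  163. ] units [-0.    0.    2.94]
[502.62531465 225.31690575]
[480.96760663 231.38222852]
```

View pics/m3.png

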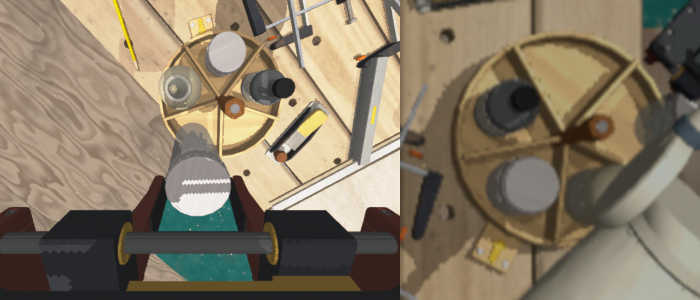

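The wrist view shows the jar held upright in the jaws above the empty cell between the glue and the other empty cell, with its lid at (198,188). Lowering.

Call:
servo_tool(plan=[[[0,0,0],[-0.01,0,0.3],0],[[0,0,0],[0,0,0.5],0],[[0,0,0],[0,0,0.5],0],[[0,0,0],[0,0,0.5],0],[[0,0,0],[0,0,0.4],0],[[0,0,0],[0,0,0.3],0],[[0,0,0],[0,0,0.2],0],[[0,0,0],[0,0,0.12],0],[[0,0,0],[0,0,0.06],0],[[0,0,0],[0,0,0],0]])

```text
t: 15.4
tcp_pos: [526.5, -417.3, 164.8]
ee_rot: [1.135, 2.929, -0.0]
force: [-0.9, -0.5, -2.9]
width: 0.597
grasp_force: 54.9
```

Still hanging and 2–3 mm above the floor. I'll lower the last bit, then open partway and rise.

Call:
servo_tool(plan=[[[0,0,0],[0,0,0.03],0],[[0,0,0],[0,0,0.02],0],[[0,0,0],[0,0,0],0.65],[[0,0,0],[0,0,0],0.7],[[0,0,0],[0,0,0],0.75],[[0,0,0],[0,0,0],0.8],[[0,0,0],[0,0,0],0.8],[[0,0,0],[0,0,-0.2],0.8],[[0,0,0],[0,0,-0.4],0.8],[[0,0,0],[0,0,-0.6],0.8]])

```text
t: 16.65
tcp_pos: [526.2, -416.9, 222.3]
ee_rot: [-1.134, -2.928, -0.001]
force: [0.3, -0.3, -0.0]
width: 0.796
grasp_force: 0.0
```

Call:
servo_tool(plan=[[[0,0,0],[0,0,-0.8],1],[[0,0,0],[0,0,-0.8],1],[[0,0,0],[0,0,-0.4],1],[[0,0,0],[0,0.6,0],1],[[0,0,0],[0,0.8,0],1],[[0,0,0],[0,0.8,0],1],[[0,0,0],[0.4,0.8,0],1],[[0,0,0],[0.6,0.8,0],1],[[0,0,0],[0.8,0.5,0],1],[[0,0,0],[0.9,0.3,0],1]])

```text
t: 17.9
tcp_pos: [581.4, -154.3, 322.2]
ee_rot: [1.133, 2.93, 0.001]
force: [-0.1, 0.5, 0.4]
width: 1.003
grasp_force: 0.0
```

Run:
```python
from h import *
legs((547.8,286.5,320),(547.8,286.5,125))
look("scene","s4");im,c=look("top","t4")
```

```text
tcp [ 581.4 -154.3  322.2] w 1.003 F [-0.1  0.5  0.4] g 0.0 yang 47.7 q [-0.32  0.16  0.92  0.    2.06 -1.15]
[547.8 286.5 320. ] units [6.43 6.07 0.05]
[547.8 286.5 125. ] units [ 0.  -0.   3.9]
```

Call:
servo_tool(plan=[[[0,0,0],[0.4,0.38,0],1],[[0,0,0],[0.7,0.66,0],1],[[0,0,0],[0.75,0.71,0],1],[[0,0,0],[0.75,0.71,0],1],[[0,0,0],[0.75,0.71,0],1],[[0,0,0],[0.75,0.71,0],1],[[0,0,0],[0.75,0.71,0],1],[[0,0,0],[0.7,0.66,0],1],[[0,0,0],[0.55,0.52,0],1],[[0,0,0],[0.33,0.3,0],1]])

```text
t: 19.25
tcp_pos: [548.7, 286.0, 322.2]
ee_rot: [1.133, 2.93, 0.0]
force: [-0.2, -1.3, 0.3]
width: 1.0
grasp_force: 0.0
```

Call:
servo_tool(plan=[[[0,0,1],[0,0,0],1],[[0,0,1],[0,0,0],1],[[0,0,1],[0,0,0.3],1],[[0,0,1],[0,0,0.6],1],[[0,0,1],[0,0,0.4],1],[[0,0,0],[0,0,0.2],1],[[0,0,0],[0,0,0],1],[[0,0,0],[0,0,0],1],[[0,0,0],[0,0,0],1],[[0,0,0],[0,0,0],1]])

```text
t: 20.5
tcp_pos: [548.6, 284.7, 247.6]
ee_rot: [1.694, 2.645, 0.001]
force: [1.0, 0.1, -0.5]
width: 0.996
grasp_force: 0.0
```

Run:
```python
from h import *
im,c=look("wrist","w5");legs((547.8,286.5,245),(547.8,286.5,125))
print("pred lid",proj(c,(547.8,286.5,160)))
g=cv2.cvtColor(im,cv2.COLOR_RGB2HSV);m=((g[...,1]<45)&(g[...,2]>150)).astype(np.uint8);m[330:]=0
for k in cv2.findContours(cv2.morphologyEx(m,cv2.MORPH_OPEN,np.ones((5,5))),0,1)[0]:
    if cv2.contourArea(k)>900:
        (u,v),r=cv2.minEnclosingCircle(k);print(u,v,r,cv2.contourArea(k),ray(c,(u,v),160).round(1))
```

```text
tcp [548.5 284.7 247.4] w 1.0 F [-0.5 -0.1 -0.3] g 0.0 yang 24.7 q [ 0.42  0.16  1.06  0.    1.92 -0.01]
[547.8 286.5 245. ] units [0.04 0.   0.05]
[547.8 286.5 125. ] units [-0.  -0.   2.4]
pred lid [316.80720657 234.79448641]
318.5145568847656 230.35040283203125 31.4588623046875 2854.0 [547.5 290.6 160. ]
61.5 115.0 31.340967178344727 957.0 [331.6 291.1 160. ]
```

The measured lid is at (547.5, 290.6) with the right radius. Correct slightly, descend and grip.

Call:
servo_tool(plan=[[[0,0,0],[0.1,0.02,0.3],1],[[0,0,0],[0,0,0.5],1],[[0,0,0],[0,0,0.6],1],[[0,0,0],[0,0,0.5],1],[[0,0,0],[0,0,0.35],1],[[0,0,0],[0,0,0.2],1],[[0,0,0],[0,0,0],0],[[0,0,0],[0,0,0],0],[[0,0,0],[0,0,0],0],[[0,0,0],[0,0,0],0]])

```text
t: 21.8
tcp_pos: [547.7, 289.7, 125.3]
ee_rot: [1.694, 2.645, 0.002]
force: [0.5, -0.3, 2.5]
width: 0.599
grasp_force: 55.0
```

Call:
servo_tool(plan=[[[0,0,0],[0,0,0],0],[[0,0,0],[0,0,0],0],[[0,0,0],[0,0,0],0],[[0,0,0],[0,0,-0.1],0],[[0,0,0],[0,0,-0.2],0],[[0,0,0],[0,0,-0.4],0],[[0,0,0],[0,0,-0.5],0],[[0,0,0],[0,0,-0.6],0],[[0,0,0],[0,0,-0.6],0],[[0,0,0],[0,0,-0.6],0]])

```text
t: 23.05
tcp_pos: [547.2, 289.5, 276.9]
ee_rot: [1.694, 2.645, 0.002]
force: [-0.3, 0.6, -1.9]
width: 0.597
grasp_force: 55.0
```

Call:
servo_tool(plan=[[[0,0,-0.5],[0,0,-0.3],0],[[0,0,-0.8],[0,0,-0.2],0],[[0,0,-0.8],[0,0,-0.15],0],[[0,0,-0.8],[0,0,0],0],[[0,0,-0.8],[0,0,0],0],[[0,0,-0.8],[0,0,0],0],[[0,0,-0.5],[0,0,0],0],[[0,0,0],[0,0,0],0],[[0,0,0],[0,0,0],0],[[0,0,0],[0,0,0],0]])

```text
t: 24.3
tcp_pos: [547.3, 289.6, 307.2]
ee_rot: [1.135, 2.929, 0.0]
force: [-0.8, -0.5, -3.5]
width: 0.598
grasp_force: 55.0
```

Run:
```python
from h import *
im,c=look("top","t6");legs((640,-250,310),(584.8,-353.4,310),(584.8,-353.4,163))
cv2.imwrite("pics/crop6.png",cv2.resize(im[180:310,370:500],(585,585),interpolation=cv2.INTER_CUBIC)[:,:,::-1])
```

```text
tcp [547.3 289.6 307.1] w 0.597 F [-0.3 -1.2 -2.6] g 55.0 yang 47.6 q [ 0.43  0.2   0.91 -0.    2.03 -0.4 ]
[ 640. -250.  310.] units [-8.64 -6.72 -0.06]
[ 584.8 -353.4  310. ] units [-0.58 -2.27 -0.  ]
[ 584.8 -353.4  163. ] units [ 0.   -0.    2.94]
```

View pics/crop6.png

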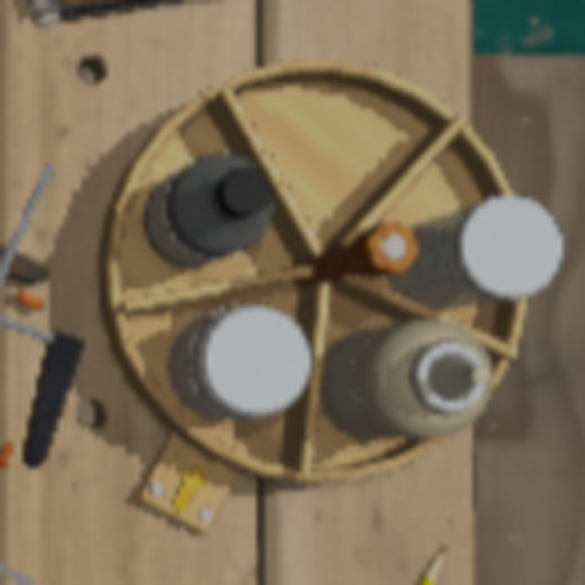

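The carousel is unmoved, with its divider ends at the same pixels. The first jar stands in the right-hand cell with its lid at crop (512,246), and the top cell is still empty.

Call:
servo_tool(plan=[[[0,0,0],[-0.4,-0.31,-0.01],0],[[0,0,0],[-0.6,-0.47,-0.01],0],[[0,0,0],[-0.75,-0.58,-0.01],0],[[0,0,0],[-0.75,-0.58,-0.01],0],[[0,0,0],[-0.75,-0.58,-0.01],0],[[0,0,0],[-0.75,-0.58,-0.01],0],[[0,0,0],[-0.75,-0.58,0],0],[[0,0,0],[-0.75,-0.58,0],0],[[0,0,0],[-0.75,-0.58,0],0],[[0,0,0],[-0.75,-0.58,0],0]])

```text
t: 25.6
tcp_pos: [623.4, -148.0, 310.0]
ee_rot: [1.135, 2.929, 0.0]
force: [0.4, -0.7, -3.1]
width: 0.597
grasp_force: 55.0
```

Call:
servo_tool(plan=[[[0,0,0],[-0.7,-0.55,0],0],[[0,0,0],[-0.55,-0.45,0],0],[[0,0,0],[-0.39,-0.31,0],0],[[0,0,0],[-0.1,-0.4,0],0],[[0,0,0],[-0.13,-0.5,0],0],[[0,0,0],[-0.13,-0.5,0],0],[[0,0,0],[-0.12,-0.45,0],0],[[0,0,0],[-0.06,-0.28,0],0],[[0,0,0],[-0.04,-0.14,0],0],[[0,0,0],[0,0,0],0]])

```text
t: 26.85
tcp_pos: [584.7, -353.6, 309.9]
ee_rot: [-1.135, -2.929, -0.0]
force: [0.8, 0.4, -2.6]
width: 0.598
grasp_force: 55.0
```

Run:
```python
from h import *
c=arm.get_calibration("top");print("jar1",ray(c,(370+512/4.5,180+246/4.5),197))
legs((584.8,-353.4,310),(584.8,-353.4,163))
```

```text
jar1 [ 517.72965116 -420.36527315  197.        ]
tcp [ 584.7 -353.6  309.9] w 0.598 F [ 0.8  0.4 -2.6] g 55.0 yang 47.6 q [-0.59  0.41  0.65  0.    2.08 -1.43]
[ 584.8 -353.4  310. ] units [ 0.  0. -0.]
[ 584.8 -353.4  163. ] units [-0.   -0.    2.94]
```

Call:
servo_tool(plan=[[[0,0,0],[0,0,0.3],0],[[0,0,0],[0,0,0.5],0],[[0,0,0],[0,0,0.5],0],[[0,0,0],[0,0,0.5],0],[[0,0,0],[0,0,0.4],0],[[0,0,0],[0,0,0.3],0],[[0,0,0],[0,0,0.2],0],[[0,0,0],[0,0,0.14],0],[[0,0,0],[0,0,0.07],0],[[0,0,0],[0,0,0.03],0]])

```text
t: 28.1
tcp_pos: [584.9, -353.7, 163.3]
ee_rot: [1.135, 2.929, -0.0]
force: [0.9, 0.6, -2.2]
width: 0.598
grasp_force: 55.0
```

Call:
servo_tool(plan=[[[0,0,0],[0,0,0.01],0],[[0,0,0],[0,0,0],0.65],[[0,0,0],[0,0,0],0.7],[[0,0,0],[0,0,0],0.75],[[0,0,0],[0,0,0],0.8],[[0,0,0],[0,0,0],0.8],[[0,0,0],[0,0,0],0.8],[[0,0,0],[0,0,-0.2],0.8],[[0,0,0],[0,0,-0.4],0.8],[[0,0,0],[0,0,-0.6],0.8]])

```text
t: 29.35
tcp_pos: [584.5, -353.3, 222.7]
ee_rot: [-1.134, -2.928, -0.0]
force: [0.4, -0.3, 0.1]
width: 0.797
grasp_force: 0.0
```

Call:
servo_tool(plan=[[[0,0,0],[0,0,-0.8],0.8],[[0,0,0],[0,0,-0.8],0.8],[[0,0,0],[0,0,-0.4],0.8],[[0,0,0],[0.6,0.6,0],0.8],[[0,0,0],[0.8,0.6,0],0.8],[[0,0,0],[0.8,0.6,0],0.8],[[0,0,0],[0.8,0.6,0],0.8],[[0,0,0],[0.8,0.6,0],0.8],[[0,0,0],[0.8,0.4,0],0.8],[[0,0,0],[0,0,0],0.8]])

```text
t: 30.6
tcp_pos: [528.7, -70.6, 324.7]
ee_rot: [1.128, 2.929, 0.001]
force: [-0.1, 0.3, -0.4]
width: 0.797
grasp_force: 0.0
```

Run:
```python
from h import *
im,c=look("top","t7");legs((511.8,-345.5,300),(511.8,-345.5,212))
for z in (238,213): print(proj(c,(511.8,-345.5,z)))
cv2.imwrite("pics/crop7.png",cv2.resize(im[180:310,370:500],(585,585),interpolation=cv2.INTER_CUBIC)[:,:,::-1])
```

```text
tcp [529.2 -72.1 324. ] w 0.8 F [ 0.  -0.1  0.6] g 0.0 yang 47.8 q [-0.2  -0.02  1.11 -0.    2.05 -1.03]
[ 511.8 -345.5  300. ] units [-3.42 -4.28  0.48]
[ 511.8 -345.5  212. ] units [ 0.   -0.    1.76]
[456.28447785 235.44108008]
[453.49347005 236.27824392]
```

View pics/crop7.png

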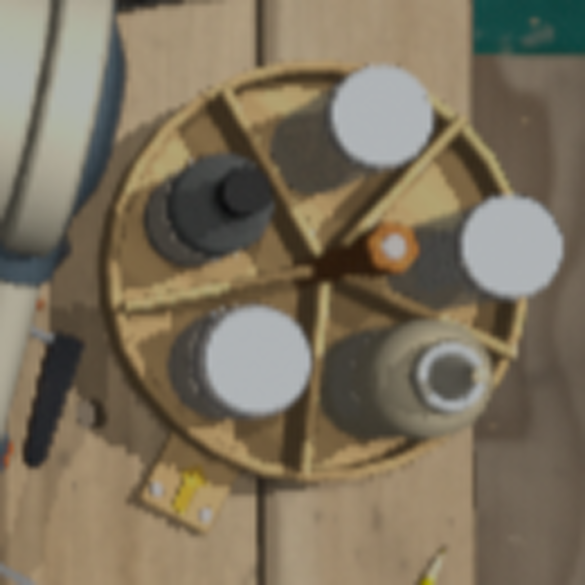

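Both jars stand in their cells, with lids at crop (382,116) and (512,246), and the tray is still unmoved. The post top at (393,246) matches the predicted axis. Next: measure the turn needed and move above the grip.

Call:
servo_tool(plan=[[[0,0,0],[-0.3,-0.4,0],0.5],[[0,0,0],[-0.5,-0.6,0],0.5],[[0,0,0],[-0.5,-0.65,0],0.5],[[0,0,0],[-0.5,-0.65,0],0.5],[[0,0,0],[-0.5,-0.6,0],0.5],[[0,0,0],[-0.5,-0.6,0],0.5],[[0,0,0],[-0.4,-0.5,0],0.5],[[0,0,0],[-0.22,-0.28,0],0.5],[[0,0,0],[0,0,0],0.5],[[0,0,0],[0,0,0],0.5]])

```text
t: 31.9
tcp_pos: [511.7, -345.7, 322.7]
ee_rot: [1.134, 2.929, 0.0]
force: [0.8, 0.0, 0.2]
width: 0.499
grasp_force: 0.0
```

Run:
```python
from h import *
c=arm.get_calibration("top");ax=np.array([511.8,-345.5])
f=lambda u,v,z:ray(c,(370+u/4.5,180+v/4.5),z)[:2]-ax
for n,u,v,z in[("gluecap",452,377,215),("ptr",188,490,22),("nose",169,517,18),("screws",181,500,19)]:
    d=f(u,v,z);print(n,np.hypot(*d).round(1),np.degrees(np.arctan2(d[1],d[0])).round(1)%360)
im,cw=look("wrist","w8");legs((511.8,-345.5,215))
for p in[(511.8,-345.5,238)]:print(proj(cw,p))
cv2.imwrite("pics/w8.png",im[:,:,::-1])
```

```text
gluecap 73.5 211.2
ptr 139.6 153.5
nose 158.6 152.7
screws 146.5 153.3
tcp [ 511.8 -345.4  322.9] w 0.498 F [-0.2 -0.6 -0. ] g 0.0 yang 47.7 q [-0.65  0.21  0.87  0.    2.06 -1.48]
[ 511.8 -345.5  215. ] units [ 0.   -0.    2.16]
[317.20339884 238.06335935]
```

View pics/w8.png

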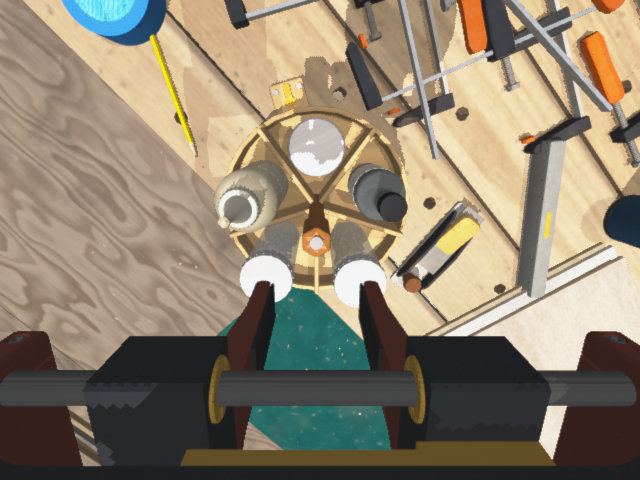

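The post top is at (316,243), against a predicted (317,238), so the jaws are centred on it. The hex flats face left and right toward the fingers. Descend and pinch.

Call:
servo_tool(plan=[[[0,0,0],[-0.04,0,0.3],0.5],[[0,0,0],[0,0,0.5],0.5],[[0,0,0],[0,0,0.5],0.5],[[0,0,0],[0,0,0.4],0.5],[[0,0,0],[0,0,0.3],0.5],[[0,0,0],[0,0,0.16],0.5],[[0,0,0],[0,0,0],0.5],[[0,0,0],[0,0,0],0.4],[[0,0,0],[0,0,0],0.3],[[0,0,0],[0,0,0],0.2]], squeeze=40)

```text
t: 33.2
tcp_pos: [513.2, -347.8, 215.0]
ee_rot: [1.135, 2.929, -0.0]
force: [-0.8, 0.4, 0.3]
width: 0.229
grasp_force: 0.0
```

Call:
servo_tool(plan=[[[0,0,0],[0,0,0],0.1],[[0,0,0],[0,0,0],0],[[0,0,0],[0,0,0],0],[[0,0,0],[0,0,0],0],[[0,0,0],[0,0,0],0],[[0,0,0],[0,0,0],0],[[0,0,0],[0,0,0],0],[[0,0,0],[0,0,0],0],[[0,0,0],[0,0,0],0],[[0,0,0],[0,0,0],0]])

```text
t: 34.45
tcp_pos: [513.0, -347.7, 214.4]
ee_rot: [-1.135, -2.929, -0.0]
force: [-0.5, 0.2, -0.7]
width: 0.008
grasp_force: 0.0
```

```bash
python3 -c "
from h import *
legs();print(arm.sense()['torque'].round(2))"
```

```text
tcp [ 513.  -347.7  214.4] w 0.008 F [-0.5  0.2 -0.7] g 0.0 yang 47.6 q [-0.65  0.15  1.13  0.    1.86 -1.48]
[ 0.01 -0.16 -0.05]
```

The fingers closed fully, so they missed the grip. I'll look.

Run:
```python
from h import *
a,_=look("scene","s9");b,c=look("wrist","w9")
t=arm.sense()["tcp_pos"];print(proj(c,t),proj(c,(511.8,-345.5,238)))
cs=arm.get_calibration("scene");print("scene tcp",(proj(cs,t)-[280,200])*4,"tip",(proj(cs,t-[0,0,11])-[280,200])*4,"post top",(proj(cs,(511.8,-345.5,238))-[280,200])*4)
cv2.imwrite("pics/m9.png",np.hstack([cv2.resize(a[200:330,280:380],(400,520),interpolation=cv2.INTER_CUBIC),cv2.resize(b[140:400,220:420],(400,520))])[:,:,::-1])
```

```text
[317.15551391 278.4328284 ] [318.58370812 291.90308594]
scene tcp [301.21863732 403.05355981] tip [300.83821941 419.59588506] post top [298.66454875 364.39158811]
```

View pics/m9.png

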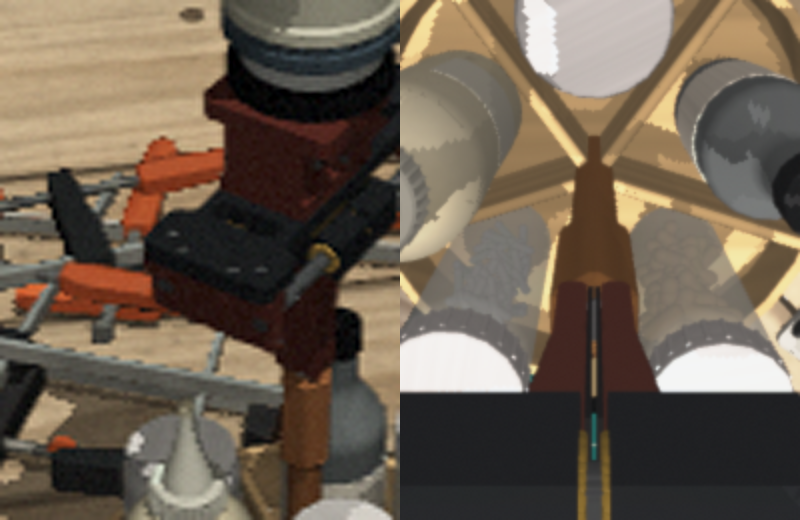

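The picture shows the closed fingertips just above the post top, at crop (305,372). They reach about 25 mm less far than stated, which also explains the first slip. So: rise, open, go 33 mm lower and pinch.

Call:
servo_tool(plan=[[[0,0,0],[0,0,-0.2],0],[[0,0,0],[0,0,-0.1],0.5],[[0,0,0],[0,0,0],0.5],[[0,0,0],[0,0,0],0.5],[[0,0,0],[0,0,0],0.5],[[0,0,0],[0,0,0],0.5],[[0,0,0],[0,0,0.3],0.5],[[0,0,0],[0,0,0.3],0.5],[[0,0,0],[0,0,0.2],0.5],[[0,0,0],[0,0,0.17],0.5]])

```text
t: 35.8
tcp_pos: [512.8, -347.5, 179.7]
ee_rot: [-1.134, -2.928, -0.001]
force: [0.7, 0.0, -0.1]
width: 0.503
grasp_force: 0.0
```

Call:
servo_tool(plan=[[[0,0,0],[0,0,0],0.4],[[0,0,0],[0,0,0],0.35],[[0,0,0],[0,0,0],0.3],[[0,0,0],[0,0,0],0.25],[[0,0,0],[0,0,0],0.2],[[0,0,0],[0,0,0],0.15],[[0,0,0],[0,0,0],0],[[0,0,0],[0,0,0],0],[[0,0,0],[0,0,0],0],[[0,0,0],[0,0,0],0]])

```text
t: 37.05
tcp_pos: [513.3, -347.8, 181.5]
ee_rot: [1.134, 2.928, -0.0]
force: [1.8, -0.5, 5.1]
width: 0.275
grasp_force: 40.0
```

Pinched at 24 mm width, 40 N. Turning clockwise by about 57°.

Call:
servo_tool(plan=[[[0,0,0.3],[0,0,0],0],[[0,0,0.6],[0,0,0],0],[[0,0,0.8],[0,0,0],0],[[0,0,0.9],[0,0,0],0],[[0,0,0.9],[0,0,0],0],[[0,0,0.9],[0,0,0],0],[[0,0,0.9],[0,0,0],0],[[0,0,0.9],[0,0,0],0],[[0,0,0.9],[0,0,0],0],[[0,0,0.9],[0,0,0],0]])

```text
t: 38.3
tcp_pos: [513.8, -347.5, 181.6]
ee_rot: [1.999, 2.421, 0.001]
force: [3.6, 0.1, 5.5]
width: 0.267
grasp_force: 40.0
```

Call:
servo_tool(plan=[[[0,0,0.9],[0,0,0],0],[[0,0,0.9],[0,0,0],0],[[0,0,0.9],[0,0,0],0],[[0,0,0.8],[0,0,0],0],[[0,0,0.5],[0,0,0],0],[[0,0,0.3],[0,0,0],0],[[0,0,0.14],[0,0,0],0],[[0,0,0],[0,0,0],0],[[0,0,0],[0,0,0],0],[[0,0,0],[0,0,0],0]])

```text
t: 39.55
tcp_pos: [514.1, -347.5, 181.6]
ee_rot: [2.393, 2.032, 0.002]
force: [4.7, 0.0, 5.9]
width: 0.269
grasp_force: 40.0
```

Run:
```python
from h import *
im,c=look("top","t10");b,cw=look("wrist","w10");legs();print(arm.sense()["grasp_force"])
for r in(40,73.7,150):
    p=np.array([511.8,-345.5])+r*np.array([np.cos(np.radians(153.3)),np.sin(np.radians(153.3))])
    print(r,(proj(c,(*p,215))-[370,180])*400/130,(proj(c,(*p,18))-[370,180])*400/130,proj(cw,(*p,215))*.625)
cv2.imwrite("pics/m10.png",np.hstack([cv2.resize(im[180:310,370:500],(400,400),interpolation=cv2.INTER_CUBIC),cv2.copyMakeBorder(cv2.resize(b,(400,300)),0,100,0,0,0)])[:,:,::-1])
```

```text
tcp [ 514.1 -347.5  181.6] w 0.273 F [5.  0.5 4.8] g 40.0 yang -9.3 q [-0.65  0.14  1.2   0.    1.8  -0.49]
40.01265227794647
40 [233.79937008 220.44395112] [179.16360485 231.45011434] [146.5768609  174.69534771]
73.7 [213.68683676 260.60631834] [161.65217627 266.26453742] [104.37743628 162.78572719]
150 [167.87999524 352.07720179] [121.8009557 345.4926396] [  2.85089154 134.13266779]
```

View pics/m10.png

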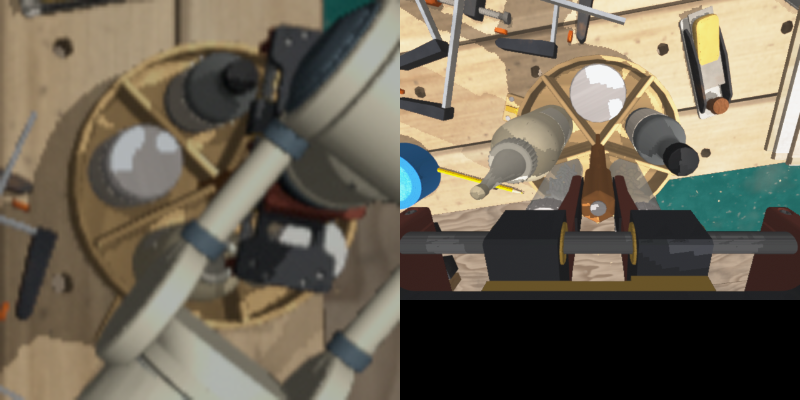

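In the top view (left) the divider ends are at about (118,85), (97,243) and (243,318), with the glue bottle between the last two, beside the pointer. The wrist view shows the grip held and everything upright. A numeric check of the dividers follows.

Run:
```python
from h import *
c=arm.get_calibration("top")
for (u,v),e in(((118,85),44.7),((97,243),116.7),((243,318),188.7)):
    d=ray(c,(370+u*.325,180+v*.325),97)[:2]-[511.8,-345.5];print(np.hypot(*d).round(1),np.degrees(np.arctan2(d[1],d[0])).round(1)%360,"expected",e)
cw=np.load("pics/w10_c.npy",allow_pickle=True).item()
for n,uv,z in(("glue nozzle tip",(482,192),262),("cap shoulder",(518,158),205)):
    d=ray(cw,((uv[0]-400)*1.6,uv[1]*1.6),z)[:2]-[511.8,-345.5];print(n,np.hypot(*d).round(1),np.degrees(np.arctan2(d[1],d[0])).round(1)%360)
```

```text
116.3 46.4 expected 44.7
112.7 116.0 expected 116.7
110.2 189.1 expected 188.7
glue nozzle tip 67.3 151.9
cap shoulder 67.1 151.1
```

The tray and the glue bottle are within about 2° of the front line (the limit is about 12°), and the grip is held at 40 N. Handing in.

```bash
python3 -c "
from workcell import arm
print(arm.sign_off())"
```

```text
the job is handed in; nothing more can be done
None
```

Job handed in at about 40 s: both jars stand in the two empty cells, the glue bottle is within about 2° of the pointer line, and the gripper is holding the carousel grip at 40 N; the hand-in gave no pass or fail result.

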